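Click the filler cap shut on the water tank

TASK

Close the refreshment table's water tank: take the wing cap from its stand, set it in the tank's neck and feel gently for the drive slot with the blade under the cap until the cap drops fully down onto the neck, then turn it clockwise until its ratchet clicks once or twice, no more. Never press or wrench hard on the tank, let go of the cap, and leave the cups, tubs and other things on the table where they are.

Things in the scene. Friction and masses are not known exactly. Their poses are not given: they have to be found in the camera images.
- cap_grip (a point): Black wing cap, loose, about 90 g, spigot down in the ring stand. This point is on its axis inside the grip bar, 22 mm above the flange's top face, 14 mm below the bar's top. The upright bar is 50 mm long along x, 14 mm thick along y, 36 mm high. The round flange is 66 mm across, 8 mm thick, its underside 30 mm below this point. z up.
- blade_tip (a point): Foot of the cap, on its axis, 58 mm below cap_grip, same axes. Below the flange come a round spigot (40 mm across, 16 mm long, chamfered foot) and under it the blade: 30 mm long along x, 8 mm thick along y, 12 mm deep, ending at this point.
- cap: The same wing cap, origin on its axis at the flange's underside. 30 mm below cap_grip.
- stand: White ring stand that holds the cap, fixed, 36 mm high, 62 mm across at the top, round foot 90 mm across; origin under its centre.
- tank: Grey water tank, fixed, 200 mm (x) by 150 mm (y) by 90 mm high, neck on top at its centre; origin under its centre. The cap turned clockwise drives the thread (about 0.1 N m) to a hard stop; then the ratchet slips: the moment climbs to 0.3 to 0.5 N m, then drops to nothing at the click, every 0.39 rad of turning. No push or wrench by the cap over 50 N.
- neck (a point): Centre of the filler neck's rim (a rubber seal, yields 2.5 mm at about 12 N), 135 mm above the table; axes as the tank's. Rim 68 mm across, bore 45 mm. With the blade on the plate off the slot, the cap's flange stands 8 mm above the rim; with the blade in the slot the flange lies on the rim, cap_grip 30 mm above this point.
- plate (a point): On the neck's axis, 20 mm below the rim, axes as the tank's (does not turn): top of the steel drive plate, sprung, yields 2.5 mm at about 10 N. A 37 x 13 mm slot through its axis takes the blade either way round (play about 0.2 rad each way). Slot direction is not measured: along x when the thread is home; at the start 0.3 to 0.95 rad anticlockwise, seen from above, of x.
- pin_top (a point): Top of a small steel tell-tale pin, 10 mm wide, look only, 62 mm from the neck's axis towards the tank frame's -x. It sinks 1.5 mm per rad as the thread is tightened; flush with the tank's top (45 mm below the rim) when the thread is home, 0.45 to 1.45 mm proud at the start.
- mug: Steel cup, 72 mm across, 85 mm high, origin under its centre. Leave alone.
- tape: Roll of yellow tape lying flat, 66 mm across, 20 mm high, origin under its centre. Leave alone.
- tub1: Instant noodle tub, 94 mm across at its lid, 85 mm high, origin under its centre. Leave alone.
- tub2: Another such noodle tub. Leave alone.
- tub3: Another such noodle tub. Leave alone.
- calculator: Grey desk calculator, 110 x 70 x 14 mm, origin under its centre. Leave alone.
- click_slide (a point): Small slide deep in the neck, on its axis, out of sight and reach, that counts the ratchet's clicks: 40 mm below the rim at the start, it rises 1 mm with each click (0.39 rad of ratchet turn) and rests there. It yields down with the drive plate while that is pressed.
Things that resemble listed ones, but are neither listed nor needed, are in the scene too. What is shaped like the cap but blue, green or turquoise is not meant.

How it is judged:
On the way, in this order (a step that is already met when the one before it is completed fails the run):
1. the cap sits fully down on the neck with its blade in the drive slot (z of cap_grip in the frame of neck below 0.033 m and horizontal distance between cap_grip and neck below 0.006 m and angle between cap_grip's own z axis and vertical below 0.12 rad), for 0.1 s.
2. the thread is turned home (pin flush) (z of pin_top in the frame of neck below -0.0448 m), for 0.1 s.
3. the ratchet has clicked (z of click_slide in the frame of neck above -0.03924 m), for 0.1 s.
At the end, for the whole second after the job is handed in: The cap is let go and lies upright on the neck (flange within 3 mm of the rim, within 6 mm of its axis, tilt under 0.12 rad), the thread is home (pin flush within 0.2 mm) and the ratchet rests one or two clicks on (click slide raised 0.76 to 2.5 mm) (all of step 1 and z of pin_top in the frame of neck below -0.0448 m and z of click_slide in the frame of neck between -0.03924 and -0.0375 m); the robot touches nothing.
It fails at once if the ratchet is clicked more than twice (z of click_slide in the frame of neck above -0.0375 m).
It fails at once if the cap is pressed or wrenched against the tank with more than 50 N (contact force between cap and tank above 50 N).
It fails at once if a bystander is shifted more than 30 mm (distance of any of mug, tape, tub1, tub2, tub3, calculator from where it was at the start of the episode above 0.03 m).
It also fails if it takes over 64 s, if anything falls off the work surface, if the arm or the gripper's body presses on something with over 40 N, if the wrist force passes 120 N, or if a joint passes its speed limit or range.

ROBOT

A 7-joint arm with a two-finger parallel gripper is mounted at the origin on the work surface. World frame = base frame: x ahead of the robot, y to its left, z up, the work surface at z = 0. Lengths are in m, angles in rad, forces in N, time in s.
With the tool pointing down it reaches from about 0.4 to 0.85 m from the base axis. Payload 10.4 kg.
Tool frame: the origin (TCP) lies midway between the tips of the shut fingers; the grasp point (between the pads) lies 19 mm behind it; z points along the fingers, y is the line along which they close (so a half turn about z gives the same grasp; the last joint's range is limited). The gripper opens to 85 mm and grips with 20 to 120 N. Pads are 22 mm wide; open, the fingers measure 114 mm over their backs; the gripper's body (76 mm by 85 mm) begins 54 mm behind the grasp point. The pads swing forward as they close: fully open they stand 13 mm farther back than shut.
Start: joints at [1.314, 0.332, -0.065, 1.46, 0.022, 1.35, -0.088], TCP at [0.145, -0.608, 0.231] pointing down, gripper open.
Joint ranges: [-2.6, 2.6], [-0.5, 2.12], [-1.47, 1.34], [0.16, 2.42], [-1.27, 4.41], [0.06, 2.06], [-2.6, 2.6]. Speed limits (rad/s): [2.22, 2.22, 2.79, 2.79, 3.14, 3.14, 3.14].

INTERFACE

Orientations are given as a unit quaternion [x, y, z, w].
In Python, from workcell import get_obs, camera, camera_params, hand_in gives the robot as it stands.
- The arm moves only by the tool carry_out, never from a script. Its argument "commands" is a list that holds one entry, the list of rows, each a list of 6 numbers: the shift along the tool's x, y, z in units of 40 mm (1.0 is 40 mm), then the turn, a rotation vector about the tool's x, y, z in units of 6 degrees (1.0 is 6 degrees). In form: [[[x, y, z, ax, ay, az], ...]]. A call has 1 to 20 rows; each row shifts and turns the commanded pose from where the row before left it, along the tool's axes as they then stand; what a row does not reach is not made up. A row lasts 1/12 s, in which the tool goes at most 41.7 mm and 7.16 degrees, less where a joint would pass 70% of its speed; a pose out of reach is approached as far as the arm can. A call is refused whole if a number of a shift passes 1 or a number of a turn 1, either way. A call with a gripper value outside its range is refused whole. "hand" is the closure, from -1 (fully open) to 1 (shut), set as the call begins (left out, the last holds). The fingers move at their own pace and stop on an object; "force" is the grip in N (left out, the last holds). Time passes only in rows, so rows that do not move let the fingers close. It gives the time, the measured TCP pose, the force, the opening and the grip force at its end, in the units of the state.
- get_obs(): the state, without advancing time (a new reading comes with each control period).
- camera(name): name is "side" or "top" or "wrist"; returns the picture (400x640x3 uint8, red, green, blue); there is no depth.
- camera_params(name): a dict with "mtx" (3x3 intrinsics, pixels), "R" (3x3) and "t" (3): a world point X has camera coordinates R X + t. Camera axes: x right, y down, z forward; pixel columns grow to the right and rows downward; lengths in m; the calibration is good to about 2 mm. A picture is of the moment at which its call begins: read the wrist's pose just before it. camera_params takes no time and is no camera call; for the wrist camera it gives the pose at the moment of the call.
- hand_in(): hands the job in; it is judged then, once.
The state is a dict: "clock": time; "joint_pos": joint angles; "joint_velocities": joint speeds; "tau": joint torques, N m; "position": TCP position; "ee_rot": TCP orientation; "ft_force": force on the tool from outside, world axes, zero at the start; "torque": the same for the moment, N m; "grip_width": opening from 0.0 (shut) to 1.0 (fully open); "grasp_force": force on a finger pad.
Only numpy, scipy, OpenCV 4.12 (cv2) and the standard library are available. Lean on these libraries where they do the work, as an engineer would, in place of code of your own. Each camera call takes 0.05 s, during which the arm holds its last target. There are 200 camera calls.

## Working session

There is one attempt and no reset: what is moved stays moved. The work goes in short steps, Python scripts to look and compute and a tool call to move; the robot and the scene stay as the last step left them, time stands still between calls to the robot, and variables do not carry over. Pictures are saved under pics/ and viewed, at most 10 in all, crops included, and the job is handed in when it is done.

Besides the shell and the picture viewer there is one more tool, called as a command line: name --argument value ..., lists and objects as JSON in quotes. carry_out: Moves the arm, as the interface text tells. Its arguments: {"type":"object","properties":{"commands":{"type":"array"},"hand":{"type":"number"},"force":{"type":"number"}},"required":["commands"]}

```bash
mkdir -p pics; python3 - <<'E'
from workcell import *
import cv2,numpy as np
o=get_obs(); print({k:np.round(v,3).tolist() for k,v in o.items()})
a=camera("top");b=camera("side")
cv2.imwrite("pics/top.png",a[:,:,::-1]);cv2.imwrite("pics/side.png",b[:,:,::-1])
for n in("top","side","wrist"):
  p=camera_params(n);print(n,np.round(p["mtx"],1).tolist(),np.round(p["R"],3).tolist(),np.round(p["t"],3))
E
```

```text
{'clock': 0.0, 'joint_pos': [1.314, 0.333, -0.065, 1.461, 0.022, 1.35, -0.089], 'joint_velocities': [0.001, 0.0, 0.001, 0.0, -0.002, 0.001, -0.001], 'tau': [0.0, -62.544, 0.049, -39.161, 0.016, 0.01, 0.0], 'position': [0.145, -0.608, 0.23], 'ee_rot': [0.993, 0.117, -0.0, -0.001], 'ft_force': [0.52, 0.253, 0.268], 'torque': [0.037, -0.035, -0.013], 'grasp_force': 0.0, 'grip_width': 1.003}
top [[398.6, 0.0, 317.3], [0.0, 398.6, 200.9], [0.0, 0.0, 1.0]] [[0.006, -1.0, -0.004], [-0.989, -0.006, -0.145], [0.145, 0.005, -0.989]] [0.009 0.562 1.219]
side [[439.6, 0.0, 309.7], [0.0, 439.6, 202.1], [0.0, 0.0, 1.0]] [[-0.944, -0.33, 0.02], [-0.2, 0.519, -0.831], [0.264, -0.788, -0.556]] [0.531 0.192 1.155]
wrist [[332.8, 0.0, 319.6], [0.0, 332.8, 202.2], [0.0, 0.0, 1.0]] [[0.232, -0.973, -0.002], [-0.921, -0.22, 0.322], [-0.313, -0.073, -0.947]] [-0.623 -0.042  0.38 ]
```

View pics/top.png

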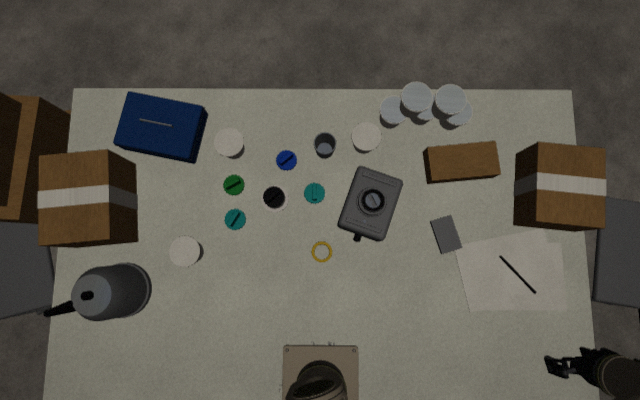

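View pics/side.png

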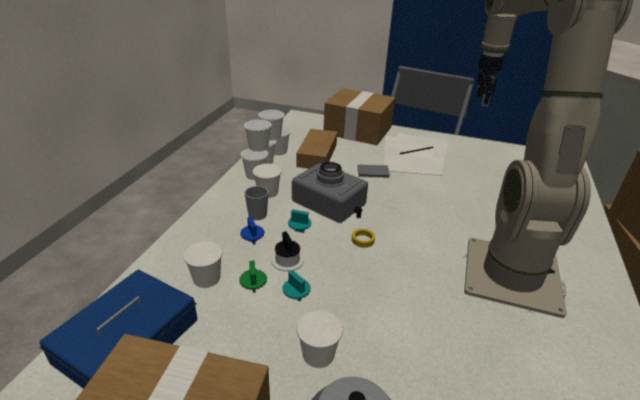

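The top view shows the black cap on its white stand at about (274,197) and the tank neck at about (372,200). The decoy caps are blue, green and turquoise. In the side view the cap is at (287,248) and the neck at (331,172).

```bash
cat > h.py <<'E'
from workcell import *
import cv2,numpy as np
def ray(n,uv,z,p=None):
    p=p or camera_params(n);R,t=np.array(p["R"]),np.array(p["t"])
    c=-R.T@t; d=R.T@np.linalg.inv(p["mtx"])@np.array([uv[0],uv[1],1.])
    return c+d*(z-c[2])/d[2]
def proj(n,X,p=None):
    p=p or camera_params(n);q=np.array(p["mtx"])@(np.array(p["R"])@X+np.array(p["t"]));return q[:2]/q[2]
E
python3 - <<'E'
from h import *
a=cv2.imread("pics/top.png")
print("cap",ray("top",(274,197),.06),"neck",ray("top",(372,200),.135))
c1=cv2.resize(a[170:225,245:305],None,fx=6.5,fy=6.5,interpolation=cv2.INTER_CUBIC)
c2=cv2.resize(a[160:250,330:410],None,fx=5,fy=5,interpolation=cv2.INTER_CUBIC)
H=max(c1.shape[0],c2.shape[0]);P=lambda c:cv2.copyMakeBorder(c,0,H-c.shape[0],0,0,0)
cv2.imwrite("pics/crop.png",np.clip(np.hstack([P(c1),P(c2)])*1.8,0,255))
hsv=cv2.cvtColor(a,cv2.COLOR_BGR2HSV)
m=(hsv[...,2]<110).astype(np.uint8);m[:160]=0;m[250:]=0;m[:,:330]=0;m[:,410:]=0
for c in cv2.findContours(m,0,2)[0]:
  if cv2.contourArea(c)>300:print(cv2.minAreaRect(c))
m=(hsv[...,2]<60).astype(np.uint8);m[:175]=0;m[215:]=0;m[:,:255]=0;m[:,295:]=0
for c in cv2.findContours(m,0,2)[0]:
  if cv2.contourArea(c)>20:print("cap",cv2.minAreaRect(c),ray("top",cv2.minEnclosingCircle(c)[0],.044))
E
```

```text
cap [0.57081618 0.14702549 0.06      ] neck [ 0.55188628 -0.1482141   0.135     ]
((368.6736145019531, 206.76651000976562), (50.36337661743164, 74.8750991821289), 18.758649826049805)
cap ((273.5, 197.0), (20.0, 21.0), 90.0) [0.57249868 0.15056585 0.044     ][ WARN:0@0.037] global loadsave.cpp:1063 imwrite_ Unsupported depth image for selected encoder is fallbacked to CV_8U.
```

View pics/crop.png

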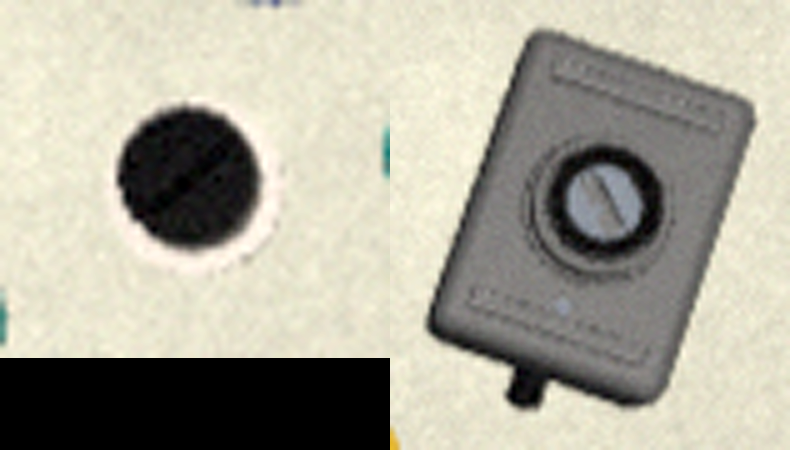

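The left crop shows the cap's bar running up-right (world yaw about -0.88). The right crop shows the neck, with the slot visible running from (590,180) to (625,225) (world yaw about 0.66), and the pin at crop (562,305), which puts the tank yaw at about -0.33. I'll start moving towards the cap.

carry_out --commands '[[[0.61, -0.66, -0.07, 0, 0, 0], [0.61, -0.66, -0.07, 0, 0, 0], [0.61, -0.66, -0.07, 0, 0, 0], [0.61, -0.66, -0.07, 0, 0, 0], [0.61, -0.66, -0.07, 0, 0, 0], [0.61, -0.66, -0.07, 0, 0, 0], [0.61, -0.66, -0.07, 0, 0, 0], [0.61, -0.66, -0.07, 0, 0, 0], [0.61, -0.66, -0.07, 0, 0, 0], [0.61, -0.66, -0.07, 0, 0, 0], [0.61, -0.66, -0.07, 0, 0, 0], [0.61, -0.66, -0.07, 0, 0, 0], [0.61, -0.66, -0.07, 0, 0, 0], [0.61, -0.66, -0.07, 0, 0, 0], [0.61, -0.66, -0.07, 0, 0, 0], [0.61, -0.66, -0.07, 0, 0, 0], [0.61, -0.66, -0.07, 0, 0, 0], [0.61, -0.66, -0.07, 0, 0, 0], [0, 0, 0, 0, 0, 0], [0, 0, 0, 0, 0, 0]]]' --hand -1

```text
clock: 1.77
position: [0.4624, -0.042, 0.2816]
ee_rot: [0.993, 0.119, -0.0, -0.0]
ft_force: [-0.2, 0.2, -0.2]
grip_width: 1.002
grasp_force: 0.0
```

```bash
cat >> h.py <<'E'
from scipy.spatial.transform import Rotation as Ro
def state():
    o=get_obs();R=Ro.from_quat(o["ee_rot"]).as_matrix()
    print("t",round(o["clock"],2),"p",np.round(o["position"],4),"psi",round(np.arctan2(R[1,0],R[0,0]),3),"z",np.round(R[:,2],3),"j",np.round(o["joint_pos"],2),"F",np.round(o["ft_force"],1),"M",np.round(o["torque"],2),"w",np.round(o["grip_width"],3),"g",np.round(o["grasp_force"],1))
    return o,R
def need(P,psi):
    o,R=state()
    T=np.array([[np.cos(psi),np.sin(psi),0],[np.sin(psi),-np.cos(psi),0],[0,0,-1]])
    s=lambda v:np.round(v,2)
    print("shift(units,now frame)",s(R.T@(np.array(P)-o["position"])/.04),"turn(units)",s(np.degrees(Ro.from_matrix(R.T@T).as_rotvec())/6),"shift in target frame",s(T.T@(np.array(P)-o["position"])/.04))
E
python3 -c "
from h import *
need((.572,.15,.24),2.26)"
```

```text
t 1.77 p [ 0.4624 -0.042   0.2816] psi 0.238 z [-0.     0.001 -1.   ] j [ 0.73 -0.02 -0.72  1.75 -0.01  1.4  -1.32] F [-0.2  0.2 -0.2] M [-0.06  0.02  0.03] w 1.002 g 0.0
shift(units,now frame) [ 3.79 -4.02  1.04] turn(units) [-0.000e+00 -1.000e-02 -1.931e+01] shift in target frame [1.96 5.17 1.04]
```

carry_out --commands '[[[0.54, -0.575, 0.15, 0, 0, 0], [0.54, -0.575, 0.15, 0, 0, 0], [0.54, -0.575, 0.15, 0, 0, 0], [0.54, -0.575, 0.15, 0, 0, 0], [0.54, -0.575, 0.15, 0, 0, 0], [0.54, -0.575, 0.15, 0, 0, 0], [0.54, -0.575, 0.15, 0, 0, 0], [0, 0, 0, 0, 0, -1], [0, 0, 0, 0, 0, -1], [0, 0, 0, 0, 0, -1], [0, 0, 0, 0, 0, -1], [0, 0, 0, 0, 0, -1], [0, 0, 0, 0, 0, -1], [0, 0, 0, 0, 0, -1], [0, 0, 0, 0, 0, -1], [0, 0, 0, 0, 0, -1], [0, 0, 0, 0, 0, -1], [0, 0, 0, 0, 0, -1], [0, 0, 0, 0, 0, -1], [0, 0, 0, 0, 0, -1]]]'

```text
clock: 3.43
position: [0.5718, 0.1459, 0.239]
ee_rot: [0.697, 0.717, -0.001, 0.0]
ft_force: [0.7, 0.0, -0.5]
grip_width: 1.003
grasp_force: 0.0
```

carry_out --commands '[[[0, 0, 0, 0, 0, -1], [0, 0, 0, 0, 0, -1], [0, 0, 0, 0, 0, -1], [0, 0, 0, 0, 0, -1], [0, 0, 0, 0, 0, -1], [0, 0, 0, 0, 0, -1], [0, 0, 0, 0, 0, -0.3], [0, 0, 0, 0, 0, 0], [0, 0, 0, 0, 0, 0]]]'

```text
clock: 4.18
position: [0.5718, 0.1464, 0.2391]
ee_rot: [0.43, 0.903, -0.001, -0.0]
ft_force: [-0.2, 0.3, -1.1]
grip_width: 0.999
grasp_force: 0.0
```

```bash
python3 - <<'E'
from h import *
need((.572,.15,.24),2.26)
p=camera_params("wrist");a=camera("wrist")[:,:,::-1].copy()
cv2.imwrite("pics/w1.png",a)
hsv=cv2.cvtColor(a,cv2.COLOR_BGR2HSV)
u,v=proj("wrist",np.array([.572,.15,.05]),p);print(u,v)
E
```

```text
t 4.18 p [0.5718 0.1464 0.2391] psi 2.252 z [-0.001 -0.001 -1.   ] j [ 0.56  0.52 -1.22  1.5   0.49  1.46  0.01] F [-0.2  0.3 -1.1] M [-0.03  0.05  0.02] w 0.999 g 0.0
shift(units,now frame) [ 0.07  0.06 -0.02] turn(units) [-0.01  0.   -0.08] shift in target frame [ 0.07  0.06 -0.02]
321.4058593276153 172.96010933739313
```

View pics/w1.png

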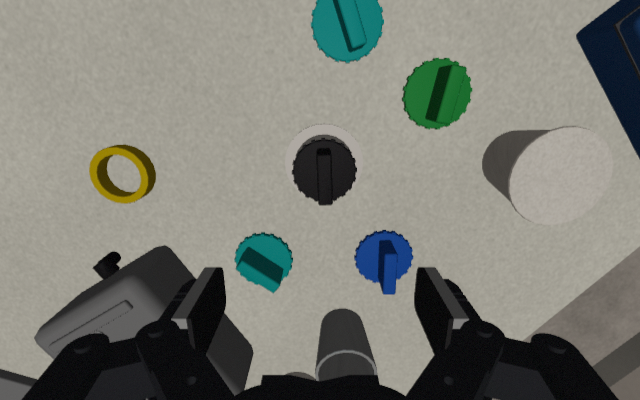

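The wrist view shows the black cap's flange centred at about (324,170) with its bar upright in the image, so it lines up with the tool. The decoys are clear of the finger paths.

```bash
python3 - <<'E'
from h import *
p=camera_params("wrist");a=cv2.imread("pics/w1.png")
m=(a.max(2)<62).astype(np.uint8);m[:125]=0;m[215:]=0;m[:,:280]=0;m[:,370:]=0
m=cv2.morphologyEx(m,cv2.MORPH_OPEN,np.ones((3,3)))
c=max(cv2.findContours(m,0,1)[0],key=cv2.contourArea);(u,v),r=cv2.minEnclosingCircle(c);bb=cv2.boundingRect(c)
print(u,v,r,bb)
w=bb[2]/2;C=ray("wrist",(bb[0]+w,bb[1]+w),.044,p);print("flange",C,"diam",np.linalg.norm(ray("wrist",(bb[0],170),.044,p)-ray("wrist",(bb[0]+bb[2],170),.044,p)))
A,B=ray("wrist",(324.5,150),.08,p),ray("wrist",(325.5,204),.08,p);print("bar",A,B,np.linalg.norm(A-B),np.arctan2(*(A-B)[1::-1]),(A+B)/2)
need((C[0],C[1],.049),2.252)
E
```

```text
323.8695373535156 170.99966430664062 33.565032958984375 (293, 138, 64, 67)
flange [0.57392097 0.15391733 0.044     ] diam 0.06621538255534351
bar [0.5560497  0.17415965 0.08      ] [0.58960916 0.1347276  0.08      ] 0.051779580489160655 2.275911615033151 [0.57282943 0.15444362 0.08      ]
t 4.23 p [0.5718 0.1467 0.2393] psi 2.252 z [-0.001 -0.001 -1.   ] j [ 0.56  0.52 -1.22  1.5   0.49  1.46  0.01] F [-0.6  0.1  0.1] M [-0.01  0.01 -0.  ] w 0.997 g 0.0
shift(units,now frame) [0.11 0.16 4.76] turn(units) [-0.01  0.    0.  ] shift in target frame [0.11 0.15 4.76]
```

carry_out --commands '[[[0.12, 0.17, 0, 0, 0, -0.2], [0, 0, 0.5, 0, 0, 0], [0, 0, 0.5, 0, 0, 0], [0, 0, 0.5, 0, 0, 0], [0, 0, 0.5, 0, 0, 0], [0, 0, 0.5, 0, 0, 0], [0, 0, 0.5, 0, 0, 0], [0, 0, 0.5, 0, 0, 0], [0, 0, 0.5, 0, 0, 0], [0, 0, 0.4, 0, 0, 0], [0, 0, 0.3, 0, 0, 0], [0, 0, 0, 0, 0, 0], [0, 0, 0, 0, 0, 0], [0, 0, 0, 0, 0, 0]]]'

```text
clock: 5.4
position: [0.5746, 0.1562, 0.0527]
ee_rot: [0.419, 0.908, 0.0, 0.0]
ft_force: [0.0, -0.0, 0.2]
grip_width: 1.0
grasp_force: 0.0
```

carry_out --commands '[[[0, 0, 0, 0, 0, 0], [0, 0, 0, 0, 0, 0], [0, 0, 0, 0, 0, 0], [0, 0, 0, 0, 0, 0], [0, 0, 0, 0, 0, 0], [0, 0, 0, 0, 0, 0], [0, 0, 0, 0, 0, 0], [0, 0, 0, 0, 0, 0], [0, 0, 0, 0, 0, 0], [0, 0, 0, 0, 0, 0]]]' --hand 1 --force 60

```text
clock: 6.23
position: [0.5741, 0.1557, 0.0519]
ee_rot: [0.419, 0.908, -0.0, 0.0]
ft_force: [-2.7, -2.0, 4.4]
grip_width: 0.152
grasp_force: 58.8
```

```bash
python3 -c "
from h import *
state()"
```

```text
t 6.23 p [0.5741 0.1557 0.0519] psi 2.276 z [ 0. -0. -1.] j [ 0.46  0.7  -1.08  1.69  0.67  1.17 -0.09] F [-2.7 -2.   4.4] M [-0.26  0.27  0.07] w 0.152 g 58.8
```

carry_out --commands '[[[0, 0, -0.2, 0, 0, 0], [0, 0, -0.3, 0, 0, 0], [0, 0, -0.5, 0, 0, 0], [0, 0, -0.5, 0, 0, 0], [0, 0, -0.5, 0, 0, 0], [0, 0, -0.6, 0, 0, 0], [0, 0, -0.6, 0, 0, 0], [0, 0, -0.6, 0, 0, 0], [0, 0, -0.6, 0, 0, 0], [0, 0, -0.5, 0, 0, 0], [0, 0, 0, 0, 0, 0]]]'

```text
clock: 7.15
position: [0.575, 0.1571, 0.2528]
ee_rot: [0.419, 0.908, 0.002, 0.002]
ft_force: [0.2, -0.6, -0.4]
grip_width: 0.153
grasp_force: 58.5
```

carry_out --commands '[[[-0.38, -0.525, 0, 0, 0, 0], [-0.38, -0.525, 0, 0, 0, 0], [-0.38, -0.525, 0, 0, 0, 0], [-0.38, -0.525, 0, 0, 0, 0], [-0.38, -0.525, 0, 0, 0, 0], [-0.38, -0.525, 0, 0, 0, 0], [-0.38, -0.525, 0, 0, 0, 0], [-0.38, -0.525, 0, 0, 0, 0], [-0.38, -0.525, 0, 0, 0, 0], [-0.38, -0.525, 0, 0, 0, 0], [-0.38, -0.525, 0, 0, 0, 0], [-0.38, -0.525, 0, 0, 0, 0], [-0.38, -0.525, 0, 0, 0, 0], [-0.38, -0.525, 0, 0, 0, 0], [0, 0, 0, 0, 0, 0]]]'

```text
clock: 8.4
position: [0.4863, -0.2027, 0.2473]
ee_rot: [0.423, 0.906, -0.001, -0.0]
ft_force: [-0.6, 0.1, -1.9]
grip_width: 0.151
grasp_force: 58.7
```

carry_out --commands '[[[0, 0, 0, 0, 0, 0.96], [0, 0, 0, 0, 0, 0.96], [0, 0, 0, 0, 0, 0.96], [0, 0, 0, 0, 0, 0.96], [0, 0, 0, 0, 0, 0.96], [0, 0, 0, 0, 0, 0.96], [0, 0, 0, 0, 0, 0.96], [0, 0, 0, 0, 0, 0.96], [0, 0, 0, 0, 0, 0.96], [0, 0, 0, 0, 0, 0.96], [0, 0, 0, 0, 0, 0.96], [0, 0, 0, 0, 0, 0.96], [0, 0, 0, 0, 0, 0.96], [0, 0, 0, 0, 0, 0.96], [0, 0, 0, 0, 0, 0.96], [0, 0, 0, 0, 0, 0.96], [0, 0, 0, 0, 0, 0], [0, 0, 0, 0, 0, 0]]]'

```text
clock: 9.9
position: [0.4879, -0.1965, 0.2478]
ee_rot: [0.944, 0.329, -0.0, 0.0]
ft_force: [-0.2, 0.2, -1.4]
grip_width: 0.149
grasp_force: 58.7
```

```bash
python3 - <<'E'
from h import *
need((.552,-.148,.23),.66)
p=camera_params("wrist");a=camera("wrist")[:,:,::-1].copy()
cv2.imwrite("pics/w2.png",a);print(proj("wrist",np.array([.552,-.148,.135]),p))
import pickle;pickle.dump(p,open("w2.pkl","wb"))
E
```

```text
t 9.9 p [ 0.4879 -0.1965  0.2478] psi 0.671 z [-0. -0. -1.] j [ 1.21  0.24 -1.05  1.66  0.21  1.37 -0.76] F [-0.2  0.2 -1.4] M [-0.01  0.05  0.02] w 0.149 g 58.7
shift(units,now frame) [2.01 0.05 0.44] turn(units) [0.  0.  0.1] shift in target frame [2.01 0.02 0.44]
[323.01317158  93.89077464]
```

View pics/w2.png

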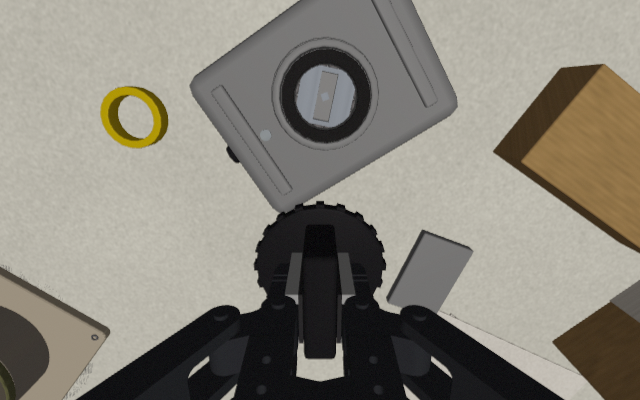

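The wrist view shows the neck's black rim centred at about (326,95), with the slot in it running from (331,72) to (321,121). The pin is at (265,135), and the cap is held straight with its bar along the image columns.

```bash
python3 - <<'E'
from h import *
import pickle;p=pickle.load(open("w2.pkl","rb"));a=cv2.imread("pics/w2.png")
m=(a.max(2)<65).astype(np.uint8);m[150:]=0;m[:,:260]=0;m[:,390:]=0
c=max(cv2.findContours(m,0,1)[0],key=cv2.contourArea);e=cv2.fitEllipse(c);print(e)
N=ray("wrist",e[0],.135,p);print("rim",N,"diam",np.linalg.norm(ray("wrist",(e[0][0]-e[1][0]/2,e[0][1]),.135,p)-ray("wrist",(e[0][0]+e[1][0]/2,e[0][1]),.135,p)))
A,B=ray("wrist",(331,72),.115,p),ray("wrist",(321,121.5),.115,p)
print("slot",np.linalg.norm(A-B),(A+B)/2,"yaw",np.arctan2(*(A-B)[1::-1]))
P=ray("wrist",(265.5,135),.091,p);print("pin",P,np.linalg.norm((P-N)[:2]),"tank yaw",np.arctan2(*(N-P)[1::-1]))
# top view check
t=cv2.imread("pics/top.png");m=(t.max(2)<55).astype(np.uint8);m[:180]=0;m[220:]=0;m[:,:350]=0;m[:,395:]=0
c=max(cv2.findContours(m,0,1)[0],key=cv2.contourArea);e=cv2.fitEllipse(c);print(e,ray("top",e[0],.135))
E
```

```text
((325.1260681152344, 94.30007934570312), (90.35276794433594, 94.82962036132812), 178.42234802246094)
rim [ 0.55273478 -0.14937937  0.135     ] diam 0.06568766158949861
slot 0.037892495816097986 [ 0.55132244 -0.15167301  0.115     ] yaw 0.4686638412899702
pin [ 0.49306532 -0.1304194   0.091     ] 0.06260930068142187 tank yaw -0.3076606056833845
((372.2980041503906, 199.8928985595703), (22.366613388061523, 24.81007957458496), 130.4647216796875) [ 0.55220747 -0.14908848  0.135     ]
```

carry_out --commands '[[[0, 0, 0, 0, 0, 0.96], [0, 0, 0, 0, 0, 0.96], [0.4, -0.06, 0, 0, 0, 0], [0.4, -0.06, 0, 0, 0, 0], [0.4, -0.06, 0, 0, 0, 0], [0.4, -0.06, 0, 0, 0, 0], [0.39, -0.07, 0, 0, 0, 0], [0, 0, 0.3, 0, 0, 0], [0, 0, 0.4, 0, 0, 0], [0, 0, 0.4, 0, 0, 0], [0, 0, 0.3, 0, 0, 0], [0, 0, 0, 0, 0, 0], [0, 0, 0, 0, 0, 0], [0, 0, 0, 0, 0, 0]]]'

```text
clock: 11.12
position: [0.5538, -0.1502, 0.1925]
ee_rot: [0.973, 0.231, 0.0, 0.0]
ft_force: [0.2, 0.3, -1.2]
grip_width: 0.153
grasp_force: 58.7
```

```bash
python3 - <<'E'
from h import *
need((.5525,-.1495,.163),.469)
a=camera("side")[:,:,::-1]
cv2.imwrite("pics/s2.png",cv2.resize(a[110:230,270:400],None,fx=4.5,fy=4.5,interpolation=cv2.INTER_CUBIC))
E
```

```text
t 11.12 p [ 0.5538 -0.1502  0.1925] psi 0.467 z [ 0.001 -0.    -1.   ] j [ 0.97  0.41 -0.99  1.62  0.35  1.31 -1.17] F [ 0.2  0.3 -1.2] M [ 0.01 -0.01 -0.  ] w 0.153 g 58.7
shift(units,now frame) [-0.02 -0.03  0.74] turn(units) [ 0.01 -0.01 -0.02] shift in target frame [-0.02 -0.03  0.74]
```

View pics/s2.png

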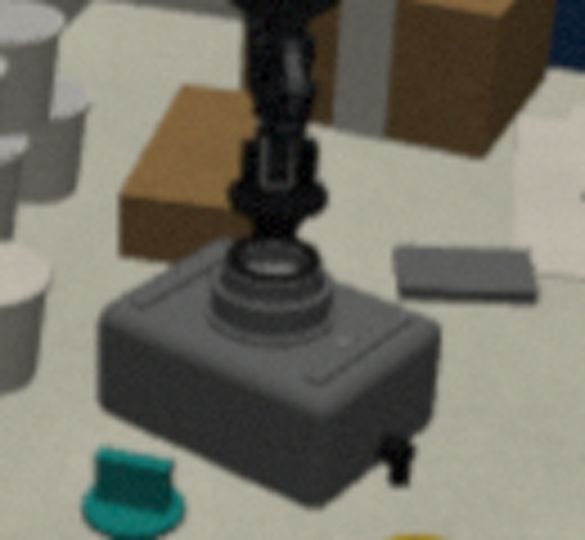

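The side view shows the cap hanging upright just above the neck and centred over it: cap axis at about (278,215), neck at (272,258) in the crop. I'll descend gently.

carry_out --commands '[[[-0.02, -0.02, 0.15, 0, 0, 0], [0, 0, 0.15, 0, 0, 0], [0, 0, 0.15, 0, 0, 0], [0, 0, 0.1, 0, 0, 0], [0, 0, 0, 0, 0, 0], [0, 0, 0, 0, 0, 0]]]'

```text
clock: 11.67
position: [0.5523, -0.1497, 0.1694]
ee_rot: [0.973, 0.231, -0.0, -0.0]
ft_force: [0.3, -0.3, -0.7]
grip_width: 0.152
grasp_force: 58.7
```

carry_out --commands '[[[0, 0, 0.05, 0, 0, 0], [0, 0, 0.05, 0, 0, 0], [0, 0, 0.05, 0, 0, 0], [0, 0, 0.05, 0, 0, 0], [0, 0, 0, 0, 0, 0], [0, 0, 0, 0, 0, 0]]]'

```text
clock: 12.17
position: [0.5524, -0.1497, 0.1616]
ee_rot: [0.973, 0.231, -0.0, -0.0]
ft_force: [0.4, 0.1, -1.0]
grip_width: 0.151
grasp_force: 58.7
```

```bash
python3 -c "
from h import *
state()"
```

```text
t 12.17 p [ 0.5524 -0.1497  0.1616] psi 0.466 z [-0.  0. -1.] j [ 0.96  0.43 -0.97  1.66  0.37  1.25 -1.19] F [ 0.4  0.1 -1. ] M [ 0.05 -0.03  0.03] w 0.151 g 58.7
```

Free so far. The plate should be met at about 0.159, and seating is at about 0.151.

carry_out --commands '[[[0, 0, 0.03, 0, 0, 0], [0, 0, 0.03, 0, 0, 0], [0, 0, 0.03, 0, 0, 0], [0, 0, 0, 0, 0, 0], [0, 0, 0, 0, 0, 0]]]'

```text
clock: 12.58
position: [0.5524, -0.1497, 0.158]
ee_rot: [0.973, 0.231, -0.0, -0.0]
ft_force: [0.1, 0.1, -0.9]
grip_width: 0.15
grasp_force: 58.7
```

carry_out --commands '[[[0, 0, 0.03, 0, 0, 0], [0, 0, 0.03, 0, 0, 0], [0, 0, 0, 0, 0, 0], [0, 0, 0, 0, 0, 0]]]'

```text
clock: 12.92
position: [0.5524, -0.1497, 0.1556]
ee_rot: [0.973, 0.231, -0.0, -0.0]
ft_force: [0.5, -0.3, -1.5]
grip_width: 0.153
grasp_force: 58.7
```

carry_out --commands '[[[0, 0, 0.03, 0, 0, 0], [0, 0, 0.03, 0, 0, 0], [0, 0, 0, 0, 0, 0], [0, 0, 0, 0, 0, 0]]]'

```text
clock: 13.25
position: [0.5524, -0.1497, 0.1532]
ee_rot: [0.973, 0.231, -0.0, -0.0]
ft_force: [0.3, -0.4, -1.7]
grip_width: 0.151
grasp_force: 58.7
```

carry_out --commands '[[[0, 0, 0.03, 0, 0, 0], [0, 0, 0.03, 0, 0, 0], [0, 0, 0, 0, 0, 0], [0, 0, 0, 0, 0, 0]]]'

```text
clock: 13.58
position: [0.5525, -0.1497, 0.151]
ee_rot: [0.973, 0.231, 0.0, 0.0]
ft_force: [0.3, -0.2, -0.3]
grip_width: 0.153
grasp_force: 58.9
```

```bash
python3 -c "
from h import *
state()"
```

```text
t 13.58 p [ 0.5525 -0.1497  0.151 ] psi 0.466 z [ 0. -0. -1.] j [ 0.96  0.44 -0.97  1.67  0.38  1.24 -1.2 ] F [ 0.3 -0.2 -0.3] M [-0.03 -0.03  0.01] w 0.153 g 58.9
```

carry_out --commands '[[[0, 0, 0.02, 0, 0, 0], [0, 0, 0, 0, 0, 0], [0, 0, 0, 0, 0, 0]]]'

```text
clock: 13.83
position: [0.5526, -0.1497, 0.1504]
ee_rot: [0.973, 0.231, 0.0, 0.0]
ft_force: [-1.7, 0.2, 3.9]
grip_width: 0.148
grasp_force: 59.3
```

carry_out --commands '[[[0, 0, 0.015, 0, 0, 0], [0, 0, 0, 0, 0, 0], [0, 0, 0, 0, 0, 0]]]'

```text
clock: 14.08
position: [0.5526, -0.1497, 0.1498]
ee_rot: [0.973, 0.231, 0.0, 0.0]
ft_force: [-2.3, -0.1, 5.4]
grip_width: 0.148
grasp_force: 59.6
```

```bash
python3 -c "
from h import *
state()"
```

```text
t 14.08 p [ 0.5526 -0.1497  0.1498] psi 0.466 z [ 0. -0. -1.] j [ 0.96  0.44 -0.97  1.67  0.38  1.23 -1.2 ] F [-2.3 -0.1  5.4] M [ 0.09  0.53 -0.01] w 0.148 g 59.6
```

The cap seated at 0.1505 m, as expected for the blade in the slot. Next I'll turn it clockwise with a firmer grip.

carry_out --commands '[[[0, 0, 0, 0, 0, 0], [0, 0, 0, 0, 0, 0], [0, 0, 0, 0, 0, 0.5], [0, 0, 0, 0, 0, 0.5], [0, 0, 0, 0, 0, 0.5], [0, 0, 0, 0, 0, 0.5], [0, 0, 0, 0, 0, 0.5], [0, 0, 0, 0, 0, 0.5], [0, 0, 0, 0, 0, 0], [0, 0, 0, 0, 0, 0]]]' --force 110

```text
clock: 14.92
position: [0.553, -0.151, 0.15]
ee_rot: [0.997, 0.076, 0.001, 0.001]
ft_force: [1.3, -4.5, 5.0]
grip_width: 0.145
grasp_force: 108.5
```

```bash
python3 -c "
from h import *
state()"
```

```text
t 14.92 p [ 0.553 -0.151  0.15 ] psi 0.153 z [ 0.002 -0.002 -1.   ] j [ 0.92  0.42 -0.91  1.67  0.35  1.22 -1.49] F [ 1.3 -4.5  5. ] M [-1.25 -0.34 -0.01] w 0.145 g 108.5
```

carry_out --commands '[[[0, 0, 0, 0, 0, 0.5], [0, 0, 0, 0, 0, 0.5], [0, 0, 0, 0, 0, 0.5], [0, 0, 0, 0, 0, 0.5], [0, 0, 0, 0, 0, 0]]]'

```text
clock: 15.33
position: [0.5531, -0.1509, 0.15]
ee_rot: [1.0, -0.03, 0.001, 0.001]
ft_force: [2.4, -4.5, 3.9]
grip_width: 0.14
grasp_force: 108.5
```

```bash
python3 -c "
from h import *
state()"
```

```text
t 15.33 p [ 0.5531 -0.1509  0.15  ] psi -0.059 z [ 0.002 -0.002 -1.   ] j [ 0.89  0.41 -0.87  1.67  0.33  1.22 -1.68] F [ 2.4 -4.5  3.9] M [-1.19 -0.43  0.01] w 0.14 g 108.5
```

carry_out --commands '[[[0, 0, 0, 0, 0, 0.5], [0, 0, 0, 0, 0, 0.5], [0, 0, 0, 0, 0, 0.5], [0, 0, 0, 0, 0, 0]]]'

```text
clock: 15.67
position: [0.5531, -0.1512, 0.1501]
ee_rot: [0.994, -0.108, 0.001, 0.001]
ft_force: [1.4, -6.0, 4.9]
grip_width: 0.139
grasp_force: 108.5
```

```bash
python3 - <<'E'
from h import *
state()
a=camera("wrist")[:,:,::-1];b=camera("side")[:,:,::-1]
cv2.imwrite("pics/w3.png",np.hstack([cv2.resize(a,(560,350)),cv2.resize(b[110:230,300:382],(239,350),interpolation=cv2.INTER_CUBIC)]))
E
```

```text
t 15.67 p [ 0.5531 -0.1512  0.1501] psi -0.217 z [ 0.002 -0.002 -1.   ] j [ 0.87  0.4  -0.84  1.67  0.32  1.21 -1.83] F [ 1.4 -6.   4.9] M [-1.41 -0.43  0.08] w 0.139 g 108.5
```

View pics/w3.png

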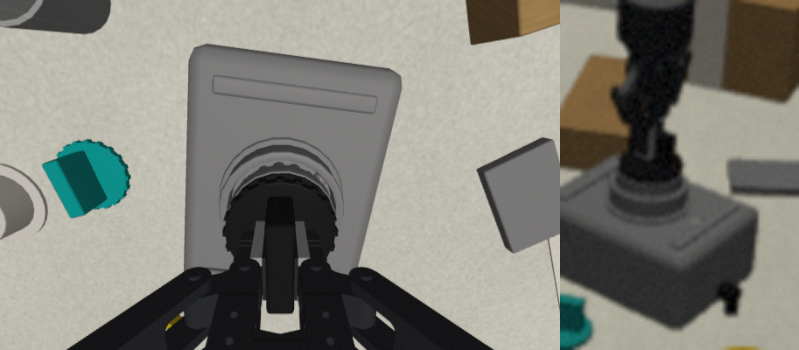

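The wrist view shows the cap still aligned with the tool and seated on the neck, and the side view agrees. Mz of 0.08 N m means the thread is now being driven.

carry_out --commands '[[[0, 0.03, 0, 0, 0, 0.3], [0, 0, 0, 0, 0, 0.3], [0, 0, 0, 0, 0, 0.3], [0, 0, 0, 0, 0, 0.3], [0, 0, 0, 0, 0, 0.3], [0, 0, 0, 0, 0, 0]]]'

```text
clock: 16.27
position: [0.5526, -0.1522, 0.15]
ee_rot: [0.983, -0.185, 0.001, 0.001]
ft_force: [0.9, -5.1, 5.0]
grip_width: 0.143
grasp_force: 108.6
```

```bash
python3 -c "
from h import *
state()"
```

```text
t 16.27 p [ 0.5526 -0.1522  0.15  ] psi -0.372 z [ 0.001 -0.002 -1.   ] j [ 0.85  0.39 -0.81  1.67  0.3   1.21 -1.97] F [ 0.9 -5.1  5. ] M [-1.28 -0.1   0.05] w 0.143 g 108.6
```

carry_out --commands '[[[0, 0, 0, 0, 0, 0.3], [0, 0, 0, 0, 0, 0.3], [0, 0, 0, 0, 0, 0.3], [0, 0, 0, 0, 0, 0]]]'

```text
clock: 16.6
position: [0.5526, -0.1524, 0.15]
ee_rot: [0.973, -0.231, 0.001, 0.001]
ft_force: [0.7, -5.6, 5.7]
grip_width: 0.143
grasp_force: 108.7
```

```bash
python3 -c "
from h import *
state()"
```

```text
t 16.6 p [ 0.5526 -0.1524  0.15  ] psi -0.467 z [ 0.001 -0.002 -1.   ] j [ 0.84  0.39 -0.8   1.67  0.29  1.21 -2.06] F [ 0.7 -5.6  5.7] M [-1.39 -0.09  0.04] w 0.143 g 108.7
```

carry_out --commands '[[[0, 0, 0, 0, 0, 0.3], [0, 0, 0, 0, 0, 0.3], [0, 0, 0, 0, 0, 0]]]'

```text
clock: 16.85
position: [0.5525, -0.1524, 0.15]
ee_rot: [0.965, -0.262, 0.001, 0.001]
ft_force: [-0.1, -6.5, 5.6]
grip_width: 0.141
grasp_force: 108.7
```

```bash
python3 -c "
from h import *
state()"
```

```text
t 16.85 p [ 0.5525 -0.1524  0.15  ] psi -0.53 z [ 0.001 -0.002 -1.   ] j [ 0.83  0.38 -0.79  1.67  0.29  1.2  -2.12] F [-0.1 -6.5  5.6] M [-1.43  0.03  0.07] w 0.141 g 108.7
```

carry_out --commands '[[[0, 0, 0, 0, 0, 0.3], [0, 0, 0, 0, 0, 0.3], [0, 0, 0, 0, 0, 0.3], [0, 0, 0, 0, 0, 0]]]'

```text
clock: 17.18
position: [0.5524, -0.1526, 0.15]
ee_rot: [0.952, -0.307, 0.001, 0.001]
ft_force: [-1.1, -6.4, 5.3]
grip_width: 0.146
grasp_force: 108.8
```

```bash
python3 -c "
from h import *
state()"
```

```text
t 17.18 p [ 0.5524 -0.1526  0.15  ] psi -0.624 z [ 0.001 -0.002 -1.   ] j [ 0.82  0.38 -0.77  1.67  0.28  1.2  -2.21] F [-1.1 -6.4  5.3] M [-1.63  0.15  0.28] w 0.146 g 108.8
```

carry_out --commands '[[[0, 0, 0, 0, 0, 0.3], [0, 0, 0, 0, 0, 0.3], [0, 0, 0, 0, 0, 0.3], [0, 0, 0, 0, 0, 0]]]'

```text
clock: 17.52
position: [0.5523, -0.1527, 0.15]
ee_rot: [0.936, -0.351, 0.001, 0.001]
ft_force: [-0.8, -6.6, 7.2]
grip_width: 0.145
grasp_force: 108.8
```

```bash
python3 -c "
from h import *
state()"
```

```text
t 17.52 p [ 0.5523 -0.1527  0.15  ] psi -0.718 z [ 0.001 -0.003 -1.   ] j [ 0.81  0.37 -0.75  1.67  0.27  1.2  -2.3 ] F [-0.8 -6.6  7.2] M [-1.56  0.26  0.18] w 0.145 g 108.8
```

carry_out --commands '[[[0, 0, 0, 0, 0, 0.3], [0, 0, 0, 0, 0, 0.3], [0, 0, 0, 0, 0, 0]]]'

```text
clock: 17.77
position: [0.5523, -0.1521, 0.1499]
ee_rot: [0.925, -0.381, 0.001, 0.001]
ft_force: [-0.5, -4.7, 5.3]
grip_width: 0.142
grasp_force: 108.7
```

```bash
python3 -c "
from h import *
state()"
```

```text
t 17.77 p [ 0.5523 -0.1521  0.1499] psi -0.781 z [ 0.001 -0.001 -1.   ] j [ 0.8   0.37 -0.74  1.68  0.27  1.2  -2.36] F [-0.5 -4.7  5.3] M [-0.93  0.17 -0.03] w 0.142 g 108.7
```

```bash
python3 - <<'E'
from h import *
state()
a=camera("wrist")[:,:,::-1];b=camera("side")[:,:,::-1]
cv2.imwrite("pics/w4.png",np.hstack([a[150:400,170:470],cv2.resize(b[140:215,300:385],(283,250),interpolation=cv2.INTER_CUBIC)]))
E
```

```text
t 17.77 p [ 0.5523 -0.1521  0.1499] psi -0.781 z [ 0.001 -0.001 -1.   ] j [ 0.8   0.37 -0.74  1.68  0.27  1.2  -2.36] F [-0.5 -4.7  5.3] M [-0.93  0.17 -0.03] w 0.142 g 108.7
```

View pics/w4.png

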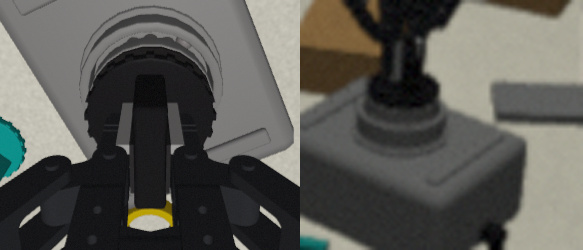

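The bar is still square with the pads, so nothing has slipped, and the drop in moment suggests a click. A small further turn will confirm it; the next click would be near -1.14.

carry_out --commands '[[[0, 0, 0, 0, 0, 0.25], [0, 0, 0, 0, 0, 0.25], [0, 0, 0, 0, 0, 0]]]'

```text
clock: 18.12
position: [0.5523, -0.1513, 0.1498]
ee_rot: [0.915, -0.404, 0.0, 0.0]
ft_force: [-0.8, -3.3, 5.0]
grip_width: 0.144
grasp_force: 108.7
```

```bash
python3 -c "
from h import *
state()"
```

```text
t 18.12 p [ 0.5523 -0.1513  0.1498] psi -0.832 z [ 0.    -0.001 -1.   ] j [ 0.79  0.37 -0.74  1.68  0.26  1.2  -2.41] F [-0.8 -3.3  5. ] M [-0.71  0.26  0.07] w 0.144 g 108.7
```

carry_out --commands '[[[0, 0, 0, 0, 0, 0.25], [0, 0, 0, 0, 0, 0.25], [0, 0, 0, 0, 0, 0]]]'

```text
clock: 18.37
position: [0.5519, -0.1516, 0.1498]
ee_rot: [0.904, -0.428, -0.0, 0.001]
ft_force: [-3.1, -3.4, 7.2]
grip_width: 0.141
grasp_force: 108.9
```

```bash
python3 -c "
from h import *
state()"
```

```text
t 18.37 p [ 0.5519 -0.1516  0.1498] psi -0.884 z [-0.001 -0.001 -1.   ] j [ 0.79  0.37 -0.73  1.68  0.26  1.2  -2.46] F [-3.1 -3.4  7.2] M [-0.85  0.74  0.09] w 0.141 g 108.9
```

carry_out --commands '[[[0, 0, 0, 0, 0, 0.3], [0, 0, 0, 0, 0, 0], [0, 0, 0, 0, 0, 0]]]'

```text
clock: 18.62
position: [0.5516, -0.1518, 0.1497]
ee_rot: [0.897, -0.442, -0.0, 0.001]
ft_force: [-4.7, -4.1, 8.0]
grip_width: 0.144
grasp_force: 109.0
```

```bash
python3 -c "
from h import *
state()"
```

```text
t 18.62 p [ 0.5516 -0.1518  0.1497] psi -0.915 z [-0.001 -0.001 -1.   ] j [ 0.78  0.36 -0.72  1.68  0.26  1.2  -2.49] F [-4.7 -4.1  8. ] M [-0.99  1.06  0.15] w 0.144 g 109.0
```

carry_out --commands '[[[0, 0, 0, 0, 0, 0.3], [0, 0, 0, 0, 0, 0], [0, 0, 0, 0, 0, 0]]]'

```text
clock: 18.87
position: [0.5513, -0.1521, 0.1497]
ee_rot: [0.89, -0.456, -0.0, 0.001]
ft_force: [-5.6, -4.7, 9.1]
grip_width: 0.143
grasp_force: 109.1
```

```bash
python3 -c "
from h import *
state()"
```

```text
t 18.87 p [ 0.5513 -0.1521  0.1497] psi -0.946 z [-0.002 -0.002 -1.   ] j [ 0.78  0.36 -0.71  1.68  0.25  1.2  -2.51] F [-5.6 -4.7  9.1] M [-1.06  1.29  0.18] w 0.143 g 109.1
```

The moment is climbing steadily again, which fits one click at about -0.77. The last joint is near its limit, though, and that click was not sharply resolved. I'll release, take the bar again half a turn round, and turn to one clearly felt click; one or two are both allowed.

carry_out --commands '[[[0, 0, 0, 0, 0, 0], [0, 0, 0, 0, 0, 0], [0, 0, 0, 0, 0, 0], [0, 0, 0, 0, 0, 0], [0, 0, 0, 0, 0, 0], [0, 0, 0, 0, 0, 0], [0, 0, 0, 0, 0, 0], [0, 0, 0, 0, 0, 0], [0, 0, -0.4, 0, 0, 0], [0, 0, -0.4, 0, 0, 0], [0, 0, -0.4, 0, 0, 0], [0, 0, 0, 0, 0, 0]]]' --hand -1

```text
clock: 19.87
position: [0.5537, -0.1509, 0.2007]
ee_rot: [0.89, -0.456, 0.002, -0.0]
ft_force: [0.2, 0.4, 0.5]
grip_width: 1.002
grasp_force: 0.0
```

carry_out --commands '[[[0, 0, 0, 0, 0, -1], [0, 0, 0, 0, 0, -1], [0, 0, 0, 0, 0, -1], [0, 0, 0, 0, 0, -1], [0, 0, 0, 0, 0, -1], [0, 0, 0, 0, 0, -1], [0, 0, 0, 0, 0, -1], [0, 0, 0, 0, 0, -1], [0, 0, 0, 0, 0, -1], [0, 0, 0, 0, 0, -1], [0, 0, 0, 0, 0, -1], [0, 0, 0, 0, 0, -1], [0, 0, 0, 0, 0, -1], [0, 0, 0, 0, 0, -1], [0, 0, 0, 0, 0, -1], [0, 0, 0, 0, 0, -1]]]'

```text
clock: 21.2
position: [0.552, -0.1509, 0.197]
ee_rot: [0.934, 0.358, -0.0, -0.0]
ft_force: [-1.0, 0.2, 0.5]
grip_width: 1.001
grasp_force: 0.0
```

carry_out --commands '[[[0, 0, 0, 0, 0, -1], [0, 0, 0, 0, 0, -1], [0, 0, 0, 0, 0, -1], [0, 0, 0, 0, 0, -1], [0, 0, 0, 0, 0, -1], [0, 0, 0, 0, 0, -1], [0, 0, 0, 0, 0, -1], [0, 0, 0, 0, 0, -1], [0, 0, 0, 0, 0, -1], [0, 0, 0, 0, 0, -1], [0, 0, 0, 0, 0, -1], [0, 0, 0, 0, 0, -1], [0, 0, 0, 0, 0, -1], [0, 0, 0, 0, 0, -1], [0, 0, 0, 0, 0, 0], [0, 0, 0, 0, 0, 0]]]'

```text
clock: 22.53
position: [0.5521, -0.1508, 0.197]
ee_rot: [0.458, 0.889, 0.0, -0.0]
ft_force: [-1.4, -1.2, 0.6]
grip_width: 0.999
grasp_force: 0.0
```

```bash
python3 - <<'E'
from h import *
need((.5525,-.150,.150),2.196)
a=camera("wrist")[:,:,::-1];cv2.imwrite("pics/w5.png",a)
import pickle;pickle.dump(camera_params("wrist"),open("w5.pkl","wb"))
E
```

```text
t 22.53 p [ 0.5521 -0.1508  0.197 ] psi 2.191 z [-0.     0.001 -1.   ] j [ 1.15  0.56 -1.29  1.61  0.54  1.39  0.42] F [-1.4 -1.2  0.6] M [-0.01  0.01  0.  ] w 0.999 g 0.0
shift(units,now frame) [0.01 0.02 1.18] turn(units) [ 0.   -0.01 -0.05] shift in target frame [0.01 0.02 1.18]
```

View pics/w5.png

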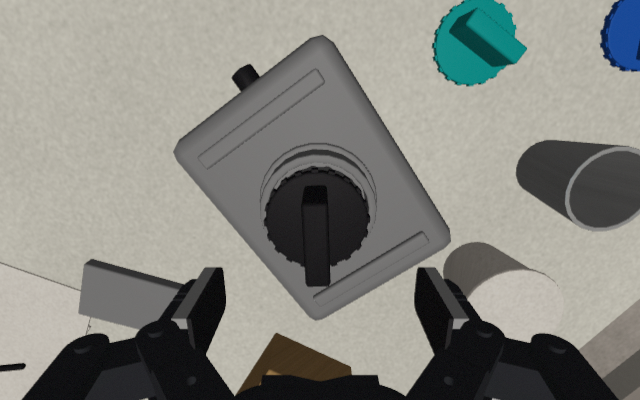

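The wrist view shows the cap sitting flat on the neck, centred at about (318,215), with its bar upright along the image columns and square to the fingers. I'll regrip.

carry_out --commands '[[[0, 0.02, 0.3, 0, 0, 0], [0, 0, 0.3, 0, 0, 0], [0, 0, 0.3, 0, 0, 0], [0, 0, 0.25, 0, 0, 0], [0, 0, 0, 0, 0, 0], [0, 0, 0, 0, 0, 0]]]'

```text
clock: 23.08
position: [0.5525, -0.1503, 0.1507]
ee_rot: [0.456, 0.89, -0.0, -0.001]
ft_force: [-0.2, -0.7, 0.9]
grip_width: 1.002
grasp_force: 0.0
```

carry_out --commands '[[[0, 0, 0, 0, 0, 0], [0, 0, 0, 0, 0, 0], [0, 0, 0, 0, 0, 0], [0, 0, 0, 0, 0, 0], [0, 0, 0, 0, 0, 0], [0, 0, 0, 0, 0, 0], [0, 0, 0, 0, 0, 0], [0, 0, 0, 0, 0, 0], [0, 0, 0, 0, 0, 0], [0, 0, 0, 0, 0, 0]]]' --hand 1 --force 110

```text
clock: 23.92
position: [0.552, -0.1513, 0.1517]
ee_rot: [0.456, 0.89, -0.001, -0.001]
ft_force: [-4.9, -2.4, 5.8]
grip_width: 0.144
grasp_force: 106.8
```

carry_out --commands '[[[0, 0, 0, 0, 0, 0.3], [0, 0, 0, 0, 0, 0.3], [0, 0, 0, 0, 0, 0]]]'

```text
clock: 24.17
position: [0.5518, -0.1515, 0.1517]
ee_rot: [0.485, 0.875, -0.002, -0.001]
ft_force: [-7.9, -3.5, 6.7]
grip_width: 0.143
grasp_force: 107.0
```

```bash
python3 -c "
from h import *
state()"
```

```text
t 24.17 p [ 0.5518 -0.1515  0.1517] psi 2.129 z [-0.003 -0.002 -1.   ] j [ 1.12  0.59 -1.24  1.66  0.57  1.32  0.34] F [-7.9 -3.5  6.7] M [-0.72  1.77  0.48] w 0.143 g 107.0
```

carry_out --commands '[[[0, 0, 0, 0, 0, 0.25], [0, 0, 0, 0, 0, 0], [0, 0, 0, 0, 0, 0]]]'

```text
clock: 24.42
position: [0.5518, -0.1515, 0.1517]
ee_rot: [0.495, 0.869, -0.002, -0.001]
ft_force: [-6.8, -2.8, 6.7]
grip_width: 0.142
grasp_force: 107.6
```

```bash
python3 -c "
from h import *
state()"
```

```text
t 24.42 p [ 0.5518 -0.1515  0.1517] psi 2.105 z [-0.003 -0.002 -1.   ] j [ 1.12  0.58 -1.23  1.66  0.57  1.32  0.32] F [-6.8 -2.8  6.7] M [-0.81  1.78  0.63] w 0.142 g 107.6
```

carry_out --commands '[[[0, 0, 0, 0, 0, 0.25], [0, 0, 0, 0, 0, 0], [0, 0, 0, 0, 0, 0]]]'

```text
clock: 24.67
position: [0.5519, -0.1514, 0.1517]
ee_rot: [0.507, 0.862, -0.001, -0.001]
ft_force: [-6.9, -2.6, 6.0]
grip_width: 0.141
grasp_force: 106.7
```

```bash
python3 -c "
from h import *
state()"
```

```text
t 24.67 p [ 0.5519 -0.1514  0.1517] psi 2.078 z [-0.002 -0.002 -1.   ] j [ 1.11  0.58 -1.23  1.66  0.57  1.31  0.29] F [-6.9 -2.6  6. ] M [-0.59  1.52  0.08] w 0.141 g 106.7
```

carry_out --commands '[[[0, 0, 0, 0, 0, 0.25], [0, 0, 0, 0, 0, 0], [0, 0, 0, 0, 0, 0]]]'

```text
clock: 24.92
position: [0.5518, -0.1514, 0.1517]
ee_rot: [0.518, 0.855, -0.001, -0.001]
ft_force: [-6.6, -3.4, 6.7]
grip_width: 0.147
grasp_force: 106.7
```

```bash
python3 -c "
from h import *
state()"
```

```text
t 24.92 p [ 0.5518 -0.1514  0.1517] psi 2.052 z [-0.002 -0.002 -1.   ] j [ 1.11  0.58 -1.22  1.66  0.56  1.31  0.27] F [-6.6 -3.4  6.7] M [-0.62  1.64  0.15] w 0.147 g 106.7
```

The moment dropped clearly, from 0.63 to 0.08 N m at psi of about 2.09: that is a definite click, and at most the second one. I'll stop turning, release and retreat.

carry_out --commands '[[[0, 0, 0, 0, 0, 0], [0, 0, 0, 0, 0, 0], [0, 0, 0, 0, 0, 0], [0, 0, 0, 0, 0, 0], [0, 0, 0, 0, 0, 0], [0, 0, 0, 0, 0, 0], [0, 0, 0, 0, 0, 0], [0, 0, 0, 0, 0, 0], [0, 0, -0.3, 0, 0, 0], [0, 0, -0.5, 0, 0, 0], [0, 0, -0.6, 0, 0, 0], [0, 0, -0.6, 0, 0, 0], [0, 0, -0.6, 0, 0, 0], [0, 0, 0, 0, 0, 0], [0, 0, 0, 0, 0, 0], [0, 0, 0, 0, 0, 0]]]' --hand -1

```text
clock: 26.25
position: [0.5527, -0.1505, 0.2555]
ee_rot: [0.518, 0.855, -0.0, 0.0]
ft_force: [0.6, -0.6, 0.1]
grip_width: 1.0
grasp_force: 0.0
```

```bash
python3 - <<'E'
from h import *
state()
p=camera_params("wrist");a=camera("wrist")[:,:,::-1];b=camera("side")[:,:,::-1]
print(proj("wrist",np.array([.5525,-.1495,.143]),p))
cv2.imwrite("pics/w6.png",np.hstack([cv2.resize(a[50:350,150:500],(467,400)),cv2.resize(b[140:230,300:370],(311,400),interpolation=cv2.INTER_CUBIC)]))
E
```

```text
t 26.25 p [ 0.5527 -0.1505  0.2555] psi 2.053 z [-0. -0. -1.] j [ 1.15  0.5  -1.29  1.52  0.48  1.48  0.33] F [ 0.6 -0.6  0.1] M [-0.05  0.04  0.02] w 1.0 g 0.0
[319.13306417 197.88228619]
```

View pics/w6.png

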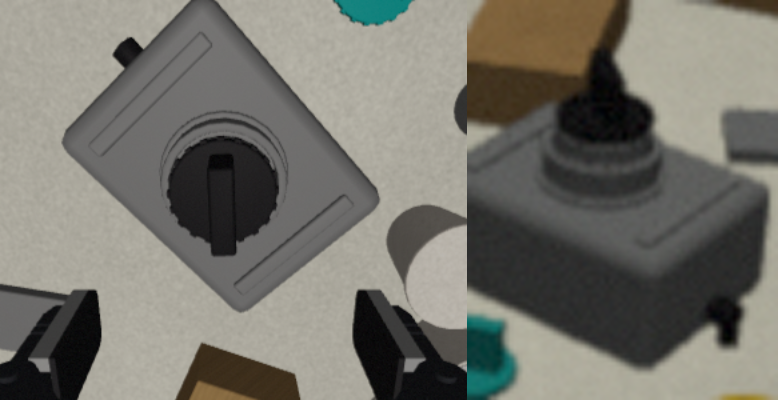

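The cap lies level on the neck, with its flange centred at about (317,193) against (319,198) expected, so within about 3 mm. The pin no longer shows proud of the tank, and the gripper is clear. Handing in.

```bash
python3 -c "
from workcell import *
print(hand_in())"
```

```text
the job is handed in; nothing more can be done
None
```

I handed the job in at about 26 s: the cap is seated on the neck, turned clockwise to one or two ratchet clicks (one clear, one probable earlier) and let go, but `hand_in()` gave no verdict.

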